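# Pin back the sprung belt tensioner

## Robot

A 6-joint arm with a two-finger parallel gripper is mounted at the origin on a cart in front of the work surface, level with it; the furniture and walls round the work are solid. World frame = base frame: x ahead of the robot, y to its left, z up, the work surface at z = 0. Lengths are in m, angles in rad, forces in N, time in s.
With the tool pointing down it reaches from about 0.3 to 0.775 m from the base axis. Payload 14.6 kg.
Tool frame: the origin (TCP) lies on the centre line of the jaws, within the pads' length; the fingertips stand 8 mm ahead of it and the grasp point (between the pads) lies 11 mm behind it; z points along the fingers, y is the direction in which the jaws open and shut (so a half turn about z gives the same grasp; the last joint's range is limited). The gripper opens to 94 mm and grips with 3 to 60 N. Pads are 16 mm wide; open, the fingers measure 119 mm over their backs; the gripper's body (75 mm by 177 mm) begins 78 mm behind the grasp point.
Start: joints at [1.051, 0.3, 1.521, -0, 1.321, -0.067], TCP at [0.241, 0.495, 0.213] pointing down, gripper open.
Joint ranges: [-3.03, 3.03], [-0.79, 2.21], [0.23, 2.52], [-1.04, 4.18], [0, 3.07], [-2.55, 2.55]. Speed limits (rad/s): [2.22, 2.22, 2.57, 3.14, 3.14, 3.14].

## Interface

Orientations are given as a unit quaternion [w, x, y, z].
In Python, from workcell import get_obs, viewer, hand_in gives the robot as it stands.
- The arm moves only by the tool move_arm, never from a script. Its argument "rows" is a list of rows, each an object with "offset": the shift along the tool's x, y, z in mm, a list of three; "turn": the turn, a rotation vector about the tool's x, y, z in rad, a list of three. In form: [{"offset": [tx, ty, tz], "turn": [ax, ay, az]}, ...]. A call has exactly 8 rows; each row is the pose to reach, as a shift and turn from the pose commanded when the call began, along the tool's axes at that moment; what a row does not reach only later rows make up. A row lasts 1/10 s, in which the tool goes at most 50 mm and 8.59 degrees, less where a joint would pass 70% of its speed; a pose out of reach is approached as far as the arm can. A call with a gripper value outside its range is refused whole. "hand" is the finger opening in mm, from 0 to 94, set as the call begins (left out, the last holds). The fingers move at their own pace and stop on an object; the grip force is fixed at half the most. Time passes only in rows, so rows that repeat a pose let the fingers close, or fill a call up. It gives the time, the measured TCP pose, the force and the opening at its end, in the units of the state.
- get_obs(): the state, without advancing time (a new reading comes with each control period).
- viewer.capture(name): name is "side" or "top" or "wrist"; returns a dict with "image" (480x640x3 uint8, red, green, blue), "fovy" (degrees; the focal length in pixels is half the picture's height over the tangent of half this angle, whatever the lens; pixels are square), "cx", "cy" (the principal point, pixels), "world_from_camera" (4x4, takes a point from camera to world coordinates). Camera axes: x right, y down, z forward; pixel columns grow to the right and rows downward; lengths in m; the calibration is good to about 2 mm. A picture is of the moment at which its call begins. There is no depth.
- hand_in(): hands the job in, once; it reports no verdict.
The state is a dict: "t": time; "joint_pos": joint angles; "dq": joint speeds; "joint_torque": joint torques, N m; "tcp_pos": TCP position; "eef_rot": TCP orientation; "force": force on the tool from outside, world axes, zero at the start; "wrist_torque": the same for the moment, N m; "opening": opening from 0.0 (shut) to 1.0 (fully open).
Only numpy, scipy, OpenCV 4.12 (cv2) and the standard library are available. Lean on these libraries where they do the work, as an engineer would, in place of code of your own. Each camera call takes 0.05 s, during which the arm holds its last target. There are 200 camera calls.

## Task

The belt drive on the bench needs a new belt, so lock its sprung tensioner arm out of the way: take the long locking pin from the grey rack, use it upright to push the arm back against its spring, towards the slotted block, and set the pin fully down into the block's slot, so that the arm stays held back against the pin when you let go. Leave the short pin in the rack.

Things in the scene. Friction and masses are not known exactly. Their poses are not given: they have to be found in the camera images.
- long_pin_head (a point): Centre of the dark knurled head (round, 24 mm diameter, 28 mm high) of the long steel locking pin: grip it here. z runs up the pin. It starts upright in one of the rack's two sockets, head top 106 mm above the bench.
- long_pin_tip (a point): Centre of the long pin's flat lower end, 84 mm below the head's centre; z runs up the pin. The shaft is round, 16 mm diameter, 70 mm long from end to head, its last 8 mm tapering to 10 mm. The pin weighs about 0.12 kg.
- short_pin_head (a point): Centre of the head of the short pin: same head and diameter, but a shaft of only 34 mm, so its head top stands 70 mm above the bench. Too short for the job. It stands in the other socket; which socket holds which pin varies.
- pin_rack: Fixed grey plastic block 52 x 130 x 30 mm holding both pins; origin under its centre, z up. Sockets at y = -35 and +35 mm, 22 mm deep (floor 8 mm above the bench).
- slot_mouth (a point): Centre of the slot's mouth in the top of the steel block (54 x 64 mm, top 40 mm above the bench) of the belt drive. Slot 21 mm along x, 26 mm along y, 30 mm deep, flat floor, 3 mm bevel round the mouth. Axes: z up, x towards the side where the arm rests, y along the arm when it is pinned back.
- drive_module: The fixed belt drive: aluminium plate 175 x 280 x 10 mm; origin on the bench, 10 mm from the slot towards -y; axes as the slot's. The motor on it (centre x = 35, y = 108 mm) reaches 72 mm above the bench; a small pulley at x = 75, y = -90 mm reaches 58 mm.
- pivot (a point): Upright axis of the tensioner arm, at the arm's mid-height (57 mm above the bench). From the slot it lies 100 mm towards -y and 20 mm towards -x; axes as the slot's.
- push_point (a point): Point on the arm's side face that the pin pushes, 100 mm from the pivot, at mid-height. Moves with the arm: y runs along the arm to its free end, x points out of this face, to the side where the pin must come down. The arm is a steel bar 18 mm wide, 48 to 66 mm above the bench, with a black roller (28 mm diameter) at its free end, 137 mm from the pivot.
- tensioner (a joint): Arm angle in rad: 0 at rest, at most 0.95. Grows anticlockwise seen from above as the arm is pushed back, the push point moving towards the drive's -x and over the block. The spring always returns it to 0; it takes about 1 to 2.5 N at the push point. Leaning on a pin in the slot it reads about 0.6.

How it is judged:
At the end, for the whole second after the job is handed in: The long pin stands in the slot, its end at least 20 mm below the mouth and within 15 mm of the slot's centre, leaning less than 20 degrees, and the arm rests against it, still and held back at more than 0.45 rad (value of joint tensioner above 0.45 rad and z of long_pin_tip in the frame of slot_mouth below -0.02 m and horizontal distance between long_pin_tip and slot_mouth below 0.015 m and angle between long_pin_tip's own z axis and vertical below 0.35 rad and velocity of joint tensioner between -0.05 and 0.05 rad/s); the robot touches nothing.
It fails at once if the short pin is moved more than 30 mm from its place in the rack (distance of short_pin_head from where it was at the start of the episode above 0.03 m).
It also fails if it takes over 40 s, if anything falls off the work surface, if the arm or the gripper's body presses on something with over 40 N, if the wrist force passes 120 N, or if a joint passes its speed limit or range.

## Working session

There is one attempt and no reset: what is moved stays moved. The work goes in short steps, Python scripts to look and compute and a tool call to move; the robot and the scene stay as the last step left them, time stands still between calls to the robot, and variables do not carry over. Pictures are saved under pics/ and viewed, about 8 in all and at most 12, crops included, and the job is handed in when it is done.

Besides the shell and the picture viewer there is one more tool, called by a JSON object that holds its "api" and its "payload", one argument or row to a line. move_arm: Moves the arm, as the interface text tells. Its arguments: {"type":"object","properties":{"rows":{"type":"array","items":{"type":"object","properties":{"offset":{"type":"array","items":{"type":"number"}},"turn":{"type":"array","items":{"type":"number"}}}}},"hand":{"type":"number"}},"required":["rows"]}

```bash
mkdir -p pics; cat > h.py <<'E'
import numpy as np, cv2
from workcell import get_obs, viewer, hand_in
def cap(n,f=None):
    c=viewer.capture(n)
    c['f']=240/np.tan(np.radians(c['fovy'])/2)
    if f: cv2.imwrite('pics/'+f+'.png',c['image'][:,:,::-1])
    return c
def ray(c,u,v):
    T=np.array(c['world_from_camera']);d=T[:3,:3]@np.array([(u-c['cx'])/c['f'],(v-c['cy'])/c['f'],1]);return T[:3,3],d
def onz(c,u,v,z):
    o,d=ray(c,u,v);return o+d*(z-o[2])/d[2]
def proj(c,p):
    T=np.array(c['world_from_camera']);q=T[:3,:3].T@(np.array(p)-T[:3,3]);return c['f']*q[0]/q[2]+c['cx'],c['f']*q[1]/q[2]+c['cy']
E
python3 - <<'E'
from h import *
import pickle
print(get_obs())
t=cap('top','top0');s=cap('side','side0')
pickle.dump((t,s),open('c0.pkl','wb'))
for c in (t,s): print(c['f'],c['cx'],c['cy'],np.round(c['world_from_camera'],3))
E
```

```text
{'t': 0.0, 'joint_pos': array([ 1.05138752e+00,  3.00453962e-01,  1.52158879e+00, -1.15772333e-06,
        1.32069083e+00, -6.65835816e-02]), 'dq': array([ 0.00154039, -0.00088937,  0.00032837, -0.00017753, -0.00025612,
       -0.00013882]), 'joint_torque': array([-5.02761177e-04, -5.31807625e+01, -3.52742171e+01,  7.07790256e-02,
        2.44326226e-02, -1.45315994e-04]), 'tcp_pos': array([0.24049741, 0.4943491 , 0.21289246]), 'eef_rot': array([-1.64225619e-04,  2.24482970e-01,  9.74477845e-01, -5.46314134e-04]), 'force': array([ 0.3681101 , -0.42187668, -0.01312949]), 'wrist_torque': array([ 0.07256863,  0.02597039, -0.01484249]), 'opening': 0.997652140510073}
621.5076550100985 313.6139046141046 246.99196290144442 [[-0.013 -0.997  0.074  0.473]
 [-1.     0.013 -0.005 -0.061]
 [ 0.004 -0.074 -0.997  1.201]
 [ 0.     0.     0.     1.   ]]
590.8098707757867 323.0349689797963 238.27494207968172 [[ 0.989 -0.074  0.129  0.428]
 [-0.148 -0.511  0.847 -0.973]
 [ 0.003 -0.857 -0.516  0.625]
 [ 0.     0.     0.     1.   ]]
```

View pics/top0.png

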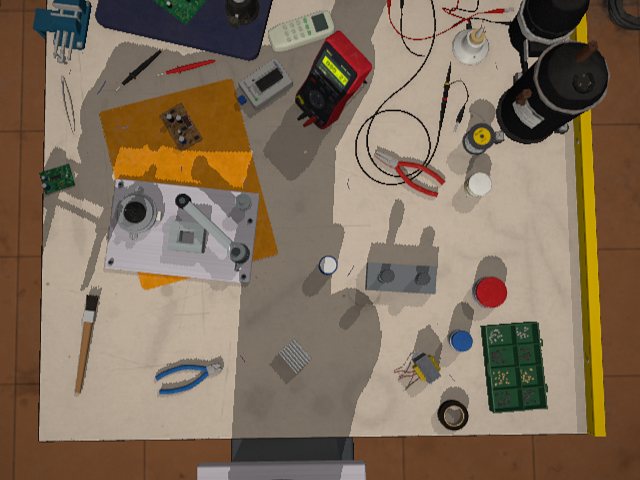

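View pics/side0.png

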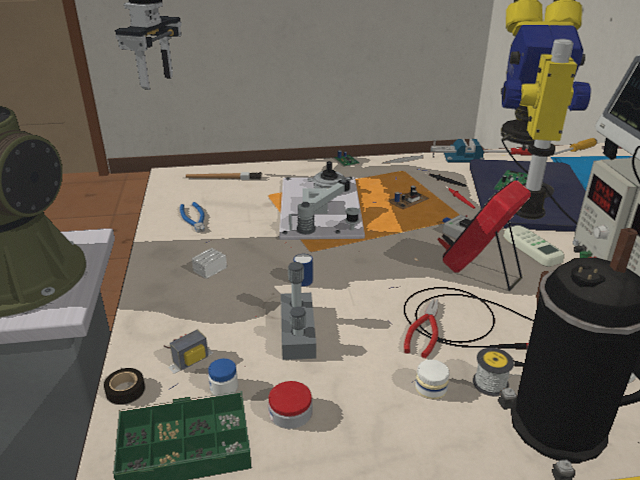

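```bash
python3 - <<'E'
from h import *
import pickle
t,s=pickle.load(open('c0.pkl','rb'))
a=cv2.resize(t['image'][170:295,95:270],None,fx=4.5,fy=4.5,interpolation=cv2.INTER_CUBIC)
b=cv2.resize(t['image'][215:305,350:450],None,fx=4,fy=4,interpolation=cv2.INTER_CUBIC)
c=cv2.resize(s['image'][240:370,260:340],None,fx=4,fy=4,interpolation=cv2.INTER_CUBIC)
cv2.imwrite('pics/ca.png',a[:,:,::-1])
o=np.zeros((520,730,3),np.uint8);o[:360,:400]=b;o[:520,405:725]=c
cv2.imwrite('pics/cb.png',o[:,:,::-1])
E
```

```text
(no output)
```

View pics/ca.png

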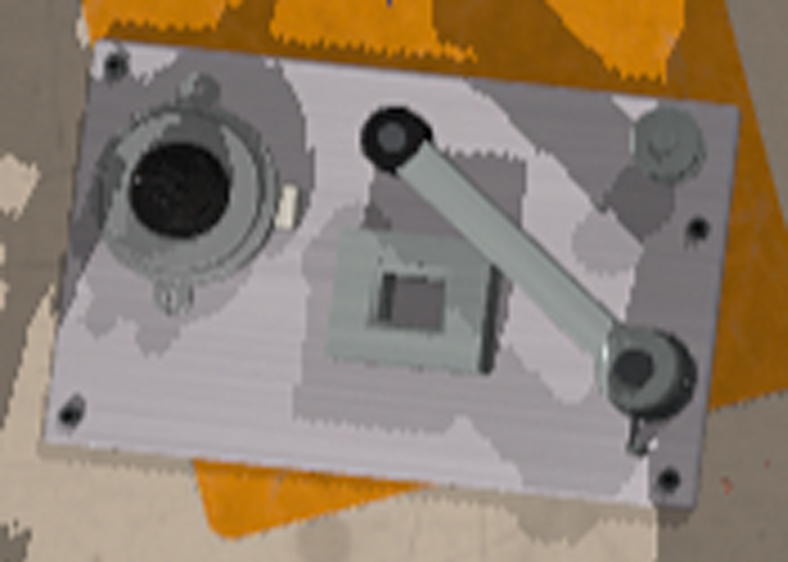

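View pics/cb.png

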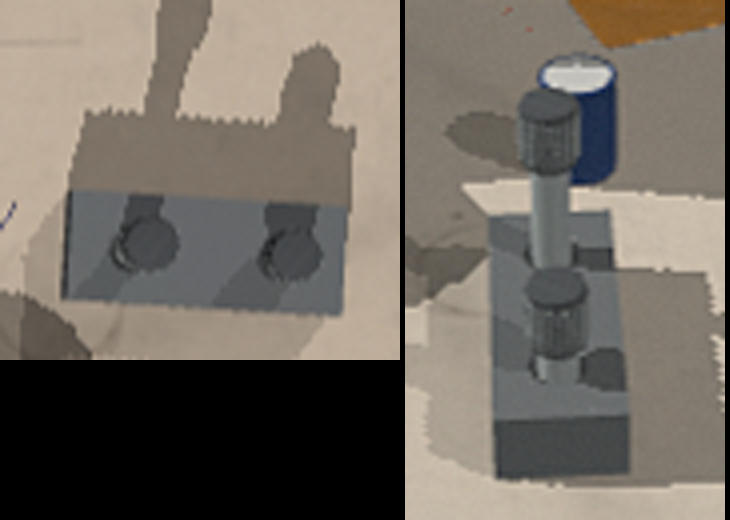

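```bash
python3 - <<'E'
from h import *
import pickle
t,s=pickle.load(open('c0.pkl','rb'))
A=lambda u,v,z:onz(t,95+u/4.5,170+v/4.5,z)[:2]
B=lambda u,v,z:onz(t,350+u/4,215+v/4,z)[:2]
C=lambda u,v,z:onz(s,260+(u-405)/4,240+v/4,z)[:2]
print('long',B(151,244,.106),C(549,104,.106)); print('short',B(294,255,.07),C(556,284,.07))
pl=np.array([A(*p,.01) for p in[(100,42),(738,107),(692,508),(45,440)]]);print(pl,pl.mean(0))
e=[np.linalg.norm(pl[i]-pl[(i+1)%4]) for i in range(4)];print('sizes',e)
yd=pl[0]-pl[1]+pl[3]-pl[2];yd/=np.linalg.norm(yd);xd=np.array([yd[1],-yd[0]]);print('xd',xd,'yaw',np.arctan2(xd[1],xd[0]))
sl=np.array([A(*p,.04) for p in[(375,268),(449,278),(442,334),(368,328)]]);print('slot',sl.mean(0),A(408,301,.04))
o=pl.mean(0);print('slot from plate?',(sl.mean(0)-o)@np.c_[xd,yd])
pv=A(636,370,.075);print('pivot',pv,(pv-sl.mean(0))@np.c_[xd,yd])
rl=A(394,138,.066);d=rl-pv;print('roller',rl,np.linalg.norm(d),'ang',-np.arctan2(d@xd,d@yd))
E
```

```text
long [ 0.50145706 -0.19643423] [ 0.50229334 -0.19814677]
short [ 0.49651894 -0.26585603] [ 0.49666625 -0.26656105]
[[0.69765683 0.31107622]
 [0.66599638 0.0371351 ]
 [0.4942645  0.0578558 ]
 [0.52679266 0.33273433]] [0.59617759 0.18470036]
sizes [np.float64(0.2757646194466767), np.float64(0.1729774186600375), np.float64(0.27679647320021944), np.float64(0.1722313585514876)]
xd [ 0.99322984 -0.11616574] yaw -0.1164286004342203
slot [0.58095669 0.17236384] [0.58136799 0.17257296]
slot from plate? [-0.01368477 -0.01402115]
pivot [0.54899017 0.0736434 ] [-0.02028218 -0.1017655 ]
roller [0.64593079 0.17319034] 0.1389499067686099 ang -0.6557057708370606
```

{"api": "move_arm", "payload": {
  "rows": [
    {"offset":[-33,-32,0],"turn":[0,0,0.14]},
    {"offset":[-67,-63,0],"turn":[0,0,0.28]},
    {"offset":[-101,-95,0],"turn":[0,0,0.42]},
    {"offset":[-134,-127,0],"turn":[0,0,0.56]},
    {"offset":[-168,-158,0],"turn":[0,0,0.7]},
    {"offset":[-201,-190,0],"turn":[0,0,0.84]},
    {"offset":[-235,-222,0],"turn":[0,0,0.98]},
    {"offset":[-269,-253,0],"turn":[0,0,1.12]}
  ],
  "hand": 60
}}

```text
t: 0.9
tcp_pos: [0.3719, 0.1475, 0.2135]
eef_rot: [0.0, 0.71, 0.704, 0.0]
force: [0.7, 0.4, -0.3]
opening: 0.64
```

```bash
cat >> h.py <<'E'
from scipy.spatial.transform import Rotation as Ro
def plan(target,yaw=-0.1164,q=None,p=None):
    o=get_obs();q=o['eef_rot'];R=Ro.from_quat([q[1],q[2],q[3],q[0]])
    yd=np.array([np.cos(yaw),np.sin(yaw),0]);z=np.array([0,0,-1.]);x=np.cross(yd,z)
    G=Ro.from_matrix(np.c_[x,yd,z])
    print('t',o['t'],'tcp',np.round(o['tcp_pos'],4),'F',np.round(o['force'],1),'open',o['opening'])
    print('offset mm',np.round(R.inv().apply(np.array(target)-o['tcp_pos'])*1000,1),'turn',np.round((R.inv()*G).as_rotvec(),4))
E
python3 -c "
from h import *
plan([.502,-.197,.19])"
```

```text
t 0.9 tcp [0.3719 0.1475 0.2135] F [ 0.7  0.4 -0.3] open 0.6395122758535178
offset mm [-343.5  132.6   23.5] turn [ 0.0002 -0.      0.1089]
```

{"api": "move_arm", "payload": {
  "rows": [
    {"offset":[-45,17,0],"turn":[0,0,0.02]},
    {"offset":[-90,34,0],"turn":[0,0,0.05]},
    {"offset":[-135,52,0],"turn":[0,0,0.08]},
    {"offset":[-180,69,0],"turn":[0,0,0.109]},
    {"offset":[-225,87,4],"turn":[0,0,0.109]},
    {"offset":[-268,104,10],"turn":[0,0,0.109]},
    {"offset":[-308,119,16],"turn":[0,0,0.109]},
    {"offset":[-343,132.5,23],"turn":[0,0,0.109]}
  ]
}}

```text
t: 1.7
tcp_pos: [0.5039, -0.1961, 0.1899]
eef_rot: [-0.0, 0.746, 0.666, -0.0]
force: [-0.0, 1.2, 0.4]
opening: 0.638
```

```bash
python3 -c "
from h import *
plan([.502,-.197,.081])
c=cap('wrist','w1');print(proj(c,[.502,-.197,.106]))
c['image']"
```

```text
t 1.7 tcp [ 0.5039 -0.1961  0.1899] F [-0.   1.2  0.4] open 0.6378167360310071
offset mm [ -1.1  -1.7 108.9] turn [-0.0004 -0.      0.0046]
(np.float64(323.21390390813036), np.float64(253.78892573872264))
```

View pics/w1.png

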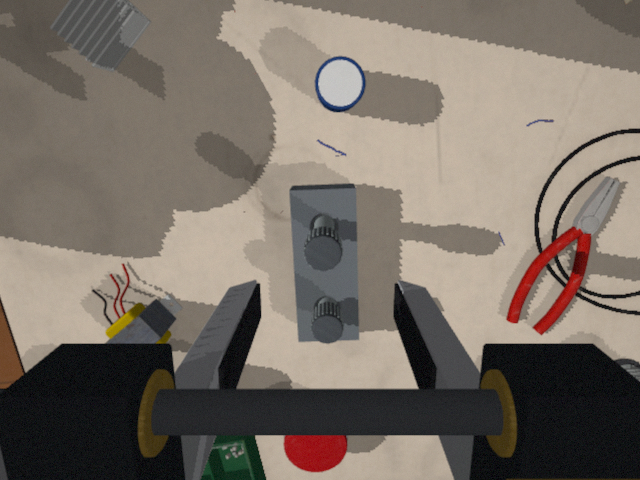

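The wrist view shows the long pin's head at about (324,252), against a predicted (323,254), so the position is confirmed. Next I descend.

{"api": "move_arm", "payload": {
  "rows": [
    {"offset":[-1,-1.5,20],"turn":[0,0,0]},
    {"offset":[-1,-1.5,45],"turn":[0,0,0]},
    {"offset":[-1,-1.5,70],"turn":[0,0,0]},
    {"offset":[-1,-1.5,90],"turn":[0,0,0]},
    {"offset":[-1,-1.5,103],"turn":[0,0,0]},
    {"offset":[-1,-1.5,109],"turn":[0,0,0]},
    {"offset":[-1,-1.5,109],"turn":[0,0,0]},
    {"offset":[-1,-1.5,109],"turn":[0,0,0]}
  ]
}}

```text
t: 2.55
tcp_pos: [0.5024, -0.1949, 0.0823]
eef_rot: [0.001, 0.745, 0.667, 0.0]
force: [0.7, -0.4, -0.1]
opening: 0.637
```

{"api": "move_arm", "payload": {
  "rows": [
    {"offset":[0,0,0],"turn":[0,0,0]},
    {"offset":[0,0,0],"turn":[0,0,0]},
    {"offset":[0,0,0],"turn":[0,0,0]},
    {"offset":[0,0,0],"turn":[0,0,0]},
    {"offset":[0,0,0],"turn":[0,0,0]},
    {"offset":[0,0,0],"turn":[0,0,0]},
    {"offset":[0,0,0],"turn":[0,0,0]},
    {"offset":[0,0,0],"turn":[0,0,0]}
  ],
  "hand": 10
}}

```text
t: 3.35
tcp_pos: [0.5021, -0.1947, 0.0815]
eef_rot: [0.0, 0.745, 0.667, -0.0]
force: [-0.9, 0.2, 2.2]
opening: 0.249
```

{"api": "move_arm", "payload": {
  "rows": [
    {"offset":[0,0,-5],"turn":[0,0,0]},
    {"offset":[0,0,-15],"turn":[0,0,0]},
    {"offset":[0,0,-30],"turn":[0,0,0]},
    {"offset":[0,0,-50],"turn":[0,0,0]},
    {"offset":[0,0,-70],"turn":[0,0,0]},
    {"offset":[0,0,-85],"turn":[0,0,0]},
    {"offset":[0,0,-90],"turn":[0,0,0]},
    {"offset":[0,0,-90],"turn":[0,0,0]}
  ]
}}

```text
t: 4.15
tcp_pos: [0.5022, -0.1948, 0.1722]
eef_rot: [0.001, 0.745, 0.667, 0.0]
force: [0.4, 0.9, -1.5]
opening: 0.25
```

```bash
python3 - <<'E'
from h import *
o=get_obs();print(o['tcp_pos'],o['opening'],o['force'])
p=o['tcp_pos']
s=cap('side');w=cap('wrist')
for n,c in(('s',s),('w',w)):
    print(n,[np.round(proj(c,[p[0],p[1],p[2]+dz]),1) for dz in(.025,.011,-.073)])
u,v=proj(s,[p[0],p[1],p[2]-.03]);u=int(u);v=int(v)
a=cv2.resize(s['image'][v-65:v+65,u-50:u+50],None,fx=4,fy=4,interpolation=cv2.INTER_CUBIC)
print(u-50,v-65)
out=np.zeros((520,800,3),np.uint8);out[:,:400]=a;out[:300,400:]=cv2.resize(w['image'],(400,300))
cv2.imwrite('pics/g.png',out[:,:,::-1])
# slot target: pin axis over push start point
S=np.array([.581,.172]);xd=np.array([.9932,-.1162]);yd=np.array([.1162,.9932])
for r in [(75,-15),(62,-5),(0,0)]: print(r,S+xd*r[0]/1e3+yd*r[1]/1e3)
E
```

```text
[ 0.50219243 -0.19478737  0.17217527] 0.24991611751317847 [ 0.43851194  0.86641928 -1.52194715]
s [array([294.4, 214.4]), array([294.6, 222.5]), array([295.8, 268.4])]
w [array([326.3, 333.9]), array([326.3, 317.9]), array([326.4, 257.7])]
245 180
(75, -15) [0.653747 0.148387]
(62, -5) [0.6419974 0.1598296]
(0, 0) [0.581 0.172]
```

View pics/g.png

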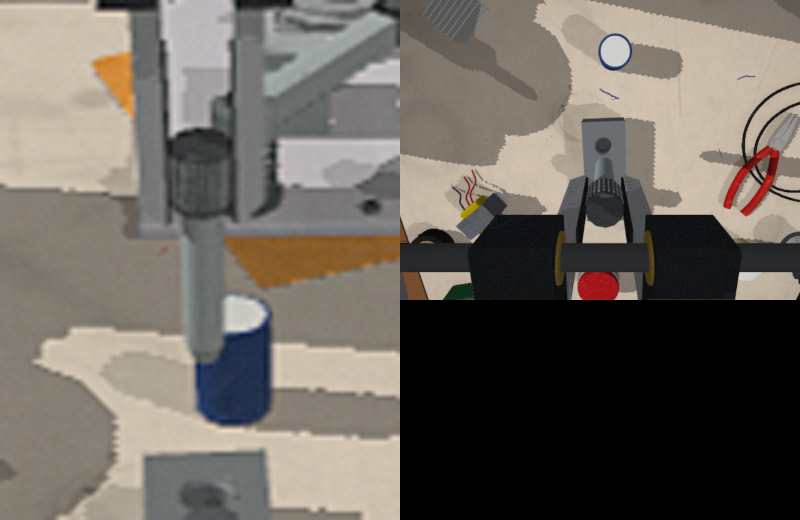

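```bash
python3 -c "
from h import *
plan([.645,.134,.172])"
```

```text
t 4.25 tcp [ 0.5018 -0.1946  0.1709] F [ 0.1  0.2 -2.3] open 0.2456509920427428
offset mm [342.4 105.9  -1.1] turn [-0.0007 -0.0003  0.0055]
```

{"api": "move_arm", "payload": {
  "rows": [
    {"offset":[30,9,-5],"turn":[0,0,0.005]},
    {"offset":[75,23,-8],"turn":[0,0,0.005]},
    {"offset":[120,37,-8],"turn":[0,0,0.005]},
    {"offset":[165,51,-8],"turn":[0,0,0.005]},
    {"offset":[210,65,-8],"turn":[0,0,0.005]},
    {"offset":[255,79,-8],"turn":[0,0,0.005]},
    {"offset":[295,91,-8],"turn":[0,0,0.005]},
    {"offset":[325,101,-8],"turn":[0,0,0.005]}
  ]
}}

```text
t: 5.05
tcp_pos: [0.6385, 0.1197, 0.1781]
eef_rot: [-0.001, 0.746, 0.665, -0.001]
force: [-0.3, -1.2, -1.9]
opening: 0.248
```

```bash
python3 - <<'E'
from h import *
plan([.645,.134,.120])
p=get_obs()['tcp_pos']
t=cap('top');w=cap('wrist')
print([np.round(proj(w,q),1) for q in ([.581,.172,.04],[p[0],p[1]-.002,p[2]-.073],[p[0],p[1]-.002,p[2]+.025])])
out=np.zeros((480,800,3),np.uint8);out[:375,:280]=cv2.resize(t['image'][150:300,130:242],(280,375),interpolation=cv2.INTER_CUBIC);out[:390,280:]=cv2.resize(w['image'],(520,390))
cv2.imwrite('pics/h.png',out[:,:,::-1])
E
```

```text
t 5.05 tcp [0.6385 0.1197 0.1781] F [-0.3 -1.2 -1.9] open 0.2477187764848587
offset mm [15.   4.9 58.1] turn [-0.0017  0.0003  0.0018]
[array([238.3, 175. ]), array([325.8, 265.8]), array([324.9, 345.8])]
```

View pics/h.png

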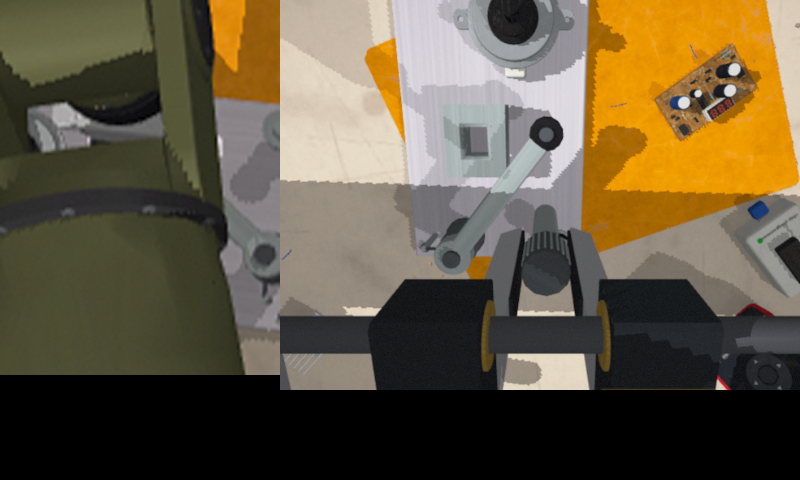

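The wrist view shows the slot centre at (240,173), against a predicted (238,175). The pin hangs upright on the +x side of the arm. I'll descend there, then push.

{"api": "move_arm", "payload": {
  "rows": [
    {"offset":[8,3,5],"turn":[0,0,0]},
    {"offset":[15,5,10],"turn":[0,0,0]},
    {"offset":[15,5,20],"turn":[0,0,0]},
    {"offset":[15,5,32],"turn":[0,0,0]},
    {"offset":[15,5,45],"turn":[0,0,0]},
    {"offset":[15,5,55],"turn":[0,0,0]},
    {"offset":[15,5,59],"turn":[0,0,0]},
    {"offset":[15,5,59],"turn":[0,0,0]}
  ]
}}

```text
t: 5.95
tcp_pos: [0.6449, 0.1312, 0.1198]
eef_rot: [-0.0, 0.747, 0.665, -0.0]
force: [0.8, 0.2, -0.9]
opening: 0.245
```

```bash
python3 - <<'E'
from h import *
plan([.5815,.1745,.118])
p=get_obs()['tcp_pos']
w=cap('wrist','w3')
print([np.round(proj(w,q),1) for q in ([.5815,.1725,.04],[p[0],p[1]-.002,p[2]-.073])])
E
```

```text
t 5.95 tcp [0.6449 0.1312 0.1198] F [ 0.8  0.2 -0.9] open 0.2449048222184055
offset mm [ 35.6 -68.    1.8] turn [-0.0009  0.0003  0.0002]
[array([212.1, 199.6]), array([326.5, 260.3])]
```

View pics/w3.png

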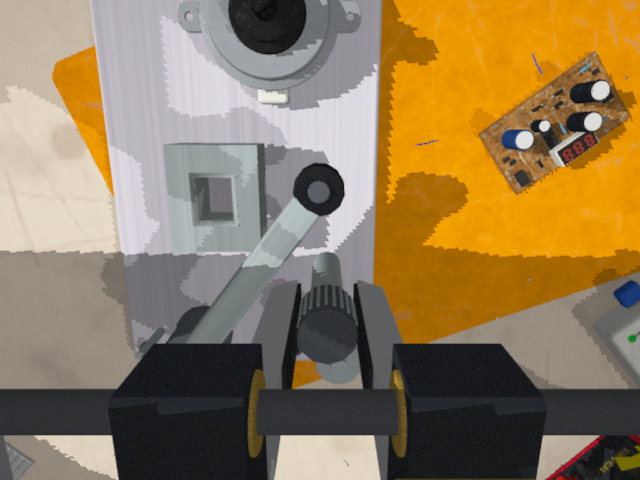

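Measured slot centre in w3 is about (212.5,200), predicted (212,199.6). The pin is beside the arm, ready to push.

{"api": "move_arm", "payload": {
  "rows": [
    {"offset":[3,-6,1],"turn":[0,0,0]},
    {"offset":[8,-15,1.5],"turn":[0,0,0]},
    {"offset":[14,-26,1.5],"turn":[0,0,0]},
    {"offset":[20,-38,1.5],"turn":[0,0,0]},
    {"offset":[26,-49,1.5],"turn":[0,0,0]},
    {"offset":[31,-59,1.5],"turn":[0,0,0]},
    {"offset":[35,-66,1.5],"turn":[0,0,0]},
    {"offset":[35.5,-68,1.5],"turn":[0,0,0]}
  ]
}}

```text
t: 6.8
tcp_pos: [0.5811, 0.1752, 0.1192]
eef_rot: [0.0, 0.747, 0.665, 0.0]
force: [2.1, -0.4, -1.8]
opening: 0.252
```

```bash
python3 - <<'E'
from h import *
plan([.5815,.1745,.118])
p=get_obs()['tcp_pos']
w=cap('wrist');s=cap('side')
for c in (w,s): print([np.round(proj(c,q),1) for q in ([.5815,.1725,.04],[p[0],p[1]-.002,p[2]-.073],[p[0],p[1]-.002,p[2]+.025])])
out=np.zeros((600,800,3),np.uint8);out[:600,:400]=cv2.resize(w['image'][180:380,260:393],(400,600),interpolation=cv2.INTER_CUBIC);out[:480,400:]=cv2.resize(s['image'][130:250,265:365],(400,480),interpolation=cv2.INTER_CUBIC)
cv2.imwrite('pics/i.png',out[:,:,::-1])
E
```

```text
t 6.8 tcp [0.5811 0.1752 0.1192] F [ 2.1 -0.4 -1.8] open 0.25229982239477966
offset mm [-0.6  0.5  1.2] turn [ 0.0003 -0.0001  0.0011]
[array([327. , 258.3]), array([326.3, 260.3]), array([326.3, 337.4])]
[array([314.1, 194.9]), array([313.9, 192.3]), array([313.6, 150.3])]
```

View pics/i.png

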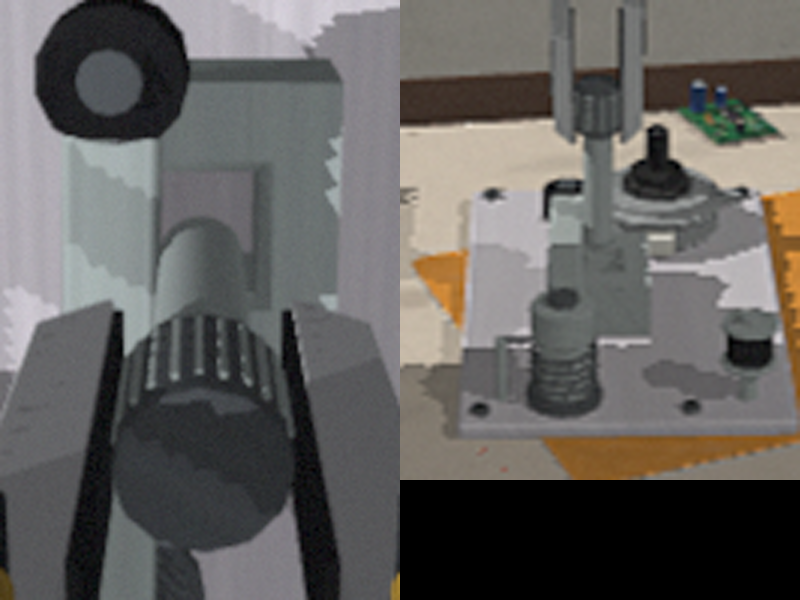

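The arm is held back against the pin, with the pin over the slot and aligned to within about 1 mm. I'll lower it.

{"api": "move_arm", "payload": {
  "rows": [
    {"offset":[-0.5,0.5,3],"turn":[0,0,0]},
    {"offset":[-0.5,0.5,6],"turn":[0,0,0]},
    {"offset":[-0.5,0.5,9],"turn":[0,0,0]},
    {"offset":[-0.5,0.5,12],"turn":[0,0,0]},
    {"offset":[-0.5,0.5,15],"turn":[0,0,0]},
    {"offset":[-0.5,0.5,18],"turn":[0,0,0]},
    {"offset":[-0.5,0.5,18],"turn":[0,0,0]},
    {"offset":[-0.5,0.5,18],"turn":[0,0,0]}
  ]
}}

```text
t: 7.7
tcp_pos: [0.5819, 0.174, 0.1006]
eef_rot: [-0.0, 0.747, 0.665, -0.0]
force: [1.5, -0.3, -2.6]
opening: 0.25
```

{"api": "move_arm", "payload": {
  "rows": [
    {"offset":[0,0,3],"turn":[0,0,0]},
    {"offset":[0,0,6],"turn":[0,0,0]},
    {"offset":[0,0,9],"turn":[0,0,0]},
    {"offset":[0,0,12],"turn":[0,0,0]},
    {"offset":[0,0,14],"turn":[0,0,0]},
    {"offset":[0,0,16],"turn":[0,0,0]},
    {"offset":[0,0,16.5],"turn":[0,0,0]},
    {"offset":[0,0,16.5],"turn":[0,0,0]}
  ]
}}

```text
t: 8.5
tcp_pos: [0.582, 0.174, 0.0843]
eef_rot: [-0.0, 0.747, 0.665, -0.0]
force: [2.4, -1.1, -2.4]
opening: 0.251
```

{"api": "move_arm", "payload": {
  "rows": [
    {"offset":[0,0,0.5],"turn":[0,0,0]},
    {"offset":[0,0,0.5],"turn":[0,0,0]},
    {"offset":[0,0,0.5],"turn":[0,0,0]},
    {"offset":[0,0,0.5],"turn":[0,0,0]},
    {"offset":[0,0,0.5],"turn":[0,0,0]},
    {"offset":[0,0,0.5],"turn":[0,0,0]},
    {"offset":[0,0,0.5],"turn":[0,0,0]},
    {"offset":[0,0,0.5],"turn":[0,0,0]}
  ],
  "hand": 46
}}

```text
t: 9.3
tcp_pos: [0.5821, 0.174, 0.084]
eef_rot: [-0.0, 0.747, 0.665, -0.0]
force: [0.4, 0.1, 0.2]
opening: 0.49
```

{"api": "move_arm", "payload": {
  "rows": [
    {"offset":[0,0,-5],"turn":[0,0,0]},
    {"offset":[0,0,-15],"turn":[0,0,0]},
    {"offset":[0,0,-30],"turn":[0,0,0]},
    {"offset":[0,0,-50],"turn":[0,0,0]},
    {"offset":[0,0,-70],"turn":[0,0,0]},
    {"offset":[0,0,-90],"turn":[0,0,0]},
    {"offset":[0,0,-100],"turn":[0,0,0]},
    {"offset":[0,0,-100],"turn":[0,0,0]}
  ]
}}

```text
t: 10.1
tcp_pos: [0.5827, 0.1742, 0.186]
eef_rot: [0.001, 0.747, 0.665, 0.001]
force: [0.3, 0.3, 0.2]
opening: 0.49
```

```bash
python3 - <<'E'
from h import *
plan([.5815,.1745,.118])
w=cap('wrist');s=cap('side')
for c in (w,s): print([np.round(proj(c,q),1) for q in ([.5815,.1725,.04],[.5815,.1725,.108])])
out=np.zeros((600,800,3),np.uint8);out[:480,:480]=cv2.resize(w['image'][120:360,200:440],(480,480),interpolation=cv2.INTER_CUBIC);out[:480,480:]=cv2.resize(s['image'][130:250,275:355],(320,480),interpolation=cv2.INTER_CUBIC)
cv2.imwrite('pics/j.png',out[:,:,::-1])
E
```

```text
t 10.1 tcp [0.5827 0.1742 0.186 ] F [0.3 0.3 0.2] open 0.48980775040612806
offset mm [ 0.1 -1.4 68. ] turn [ 0.003  -0.0011  0.0005]
[array([324.2, 231.8]), array([324. , 257.6])]
[array([314.1, 194.9]), array([313.9, 166.3])]
```

View pics/j.png

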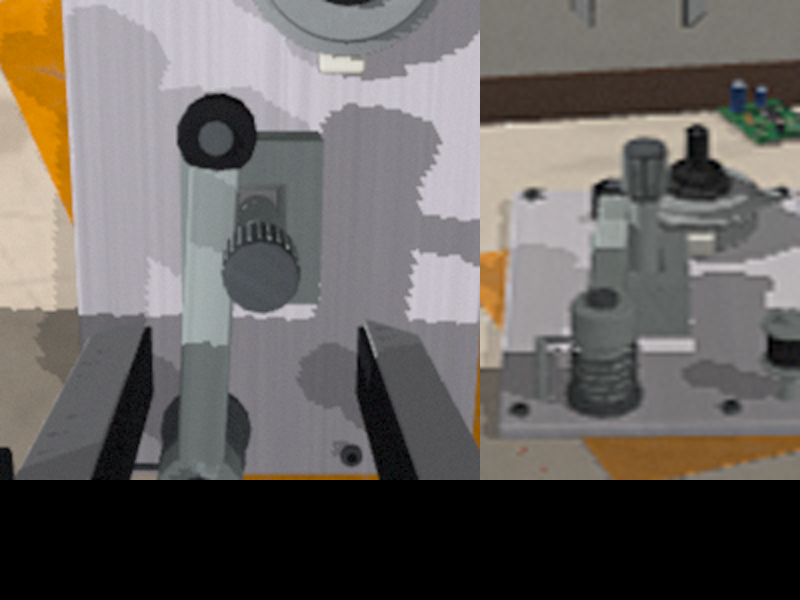

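The pin stands upright in the slot with the arm leaning on it. Its head top is at (330,256) in the wrist view and (316,166) in the side view, within 2–6 px of the seated prediction.

```bash
python3 -c "
from h import *
print(hand_in())"
```

```text
the job is handed in; nothing more can be done
None
```

The long pin is set in the block's slot, the tensioner arm is leaning back against it, and the job is handed in. The robot took about 10 s of the 40 s allowed. I gripped the long pin by its head, came down on the +x side of the arm, pushed it back over the block, lowered the pin about 35 mm into the slot, then let go and lifted clear.

**Pin seating:** the last wrist and side views show the pin upright. The head top is 2 to 6 px from where a fully seated, centred pin would be, roughly 2.5 mm towards +x, the way the spring pushes. At release the tip was calculated at about 29 mm below the mouth, and I felt no contact with the floor before letting go.

**Arm held back:** in both views it lies along the drive's y axis against the pin. I did not measure its angle as a number.

**Robot and short pin:** the gripper is about 100 mm above where it let go, and the wrist force is close to zero. I kept away from the short pin but took no last picture of the rack.

No check failed or disagreed. `hand_in()` gives no verdict, so the result is not confirmed beyond these checks.

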